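Knock the locking pin home with the mallet

ROBOT

A 6-joint arm with a two-finger parallel gripper is mounted at the origin on a cart in front of the work surface, level with it; the furniture and walls round the work are solid. World frame = base frame: x ahead of the robot, y to its left, z up, the work surface at z = 0. Lengths are in m, angles in degrees, forces in N, time in s.
With the tool pointing down it reaches from about 0.25 to 0.725 m from the base axis. Payload 9.7 kg.
Tool frame: the origin (TCP) lies midway between the tips of the shut fingers; the grasp point (between the pads) lies 19 mm behind it; z points along the fingers, y is the line along which they close (so a half turn about z gives the same grasp; the last joint's range is limited). The gripper opens to 85 mm and grips with 20 to 120 N. Pads are 22 mm wide; open, the fingers measure 114 mm over their backs; the gripper's body (76 mm by 85 mm) begins 54 mm behind the grasp point. The pads swing forward as they close: fully open they stand 13 mm farther back than shut.
Start: joints at [-63.656, 4.979, 10.078, 95.1, 0, 90], TCP at [0.244, -0.493, 0.231] pointing down, gripper open.
Joint ranges: [-179.16, 179.16], [-48.56, 103.87], [-65.8, 70.77], [-126.05, 130.52], [-82.76, 87.17], [-180, 180]. Speed limits (degrees/s): [127.2, 127.2, 147.25, 180, 180, 180].

INTERFACE

Orientations are given as [roll, pitch, yaw] about the fixed x, y, z axes, in that order (R = Rz(yaw) Ry(pitch) Rx(roll)).
In Python, from workcell import bot gives the robot as it stands. The module is installed in compiled form; this text tells all that it offers.
- The arm moves only by the tool send_rows, never from a script. Its argument "moves" is one flat list of numbers, 7 for each row, row after row: the shift along the world's x, y, z normalised to -1 to 1, where 1 is 0.025 m, then the turn, a rotation vector about the world's x, y, z normalised to -1 to 1, where 1 is 0.15 rad, then the closure, from -1 (fully open) to 1 (shut), so that 0 is half open. A call has 1 to 8 rows; each row shifts and turns the commanded pose from where the row before left it; what a row does not reach is not made up. A row lasts 1/8 s, in which the tool goes at most 62.5 mm and 10.7 degrees, less where a joint would pass 70% of its speed; a pose out of reach is approached as far as the arm can. A call with a number of a shift or a turn outside -1 to 1 is refused whole. A call with a gripper value outside its range is refused whole. The fingers move at their own pace and stop on an object; "squeeze" is the grip in N (left out, the last holds). Time passes only in rows, so rows that do not move let the fingers close. It gives the time, the measured TCP pose, the force, the opening and the grip force at its end, in the units of the state.
- bot.get_obs(): the state, without advancing time (a new reading comes with each control period).
- bot.camera(name): name is "scene" or "top"; returns a dict with "color" (400x640x3 uint8, red, green, blue), "camera_matrix" (3x3 intrinsics, pixels), "D" ([k1, k2, p1, p2, k3] as OpenCV has them; the pictures are not rectified), "R" (3x3) and "t" (3): a world point X has camera coordinates R X + t. Camera axes: x right, y down, z forward; pixel columns grow to the right and rows downward; lengths in m; the calibration is good to about 2 mm. A picture is of the moment at which its call begins. There is no depth.
- bot.job_done(): hands the job in; it is judged then, once.
Trained networks look in the newest picture that a camera, given by its name, has taken for a name from the list of things; names that differ only in an ending like _2 or _b are one class to them, and where a whole thing is asked for, a point or a joint stands for the part that bears it (a point fixed in the world has none). Each returns a list of dicts, best first, with "p" (0 to 1); they miss things now and then, are a little off and sometimes report something else, mostly with a low value. They report only what shows in the picture. A call takes as long as a camera call.
- bot.boxes_of(camera, query): "extent" ([left, top, right, bottom] in pixels, round what is visible of it).
- bot.trace(camera, query): "region" (400x640 bool, what is visible of it) and "extent" ([left, top, right, bottom] in pixels, round what is visible of it).
- bot.landmark_of(camera, query): "pixel" ([column, row] in pixels: a listed point, or the origin of a listed thing).
The state is a dict: "time": time; "q": joint angles; "qd": joint speeds; "joint_efforts": joint torques, N m; "ee_pos": TCP position; "tcp_rot": TCP orientation; "wrist_force": force on the tool from outside, world axes, zero at the start; "torque": the same for the moment, N m; "opening": finger opening in m; "grasp_force": force on a finger pad.
Only numpy, scipy, OpenCV 4.12 (cv2) and the standard library are available. Lean on these libraries where they do the work, as an engineer would, in place of code of your own. Each camera call takes 0.05 s, during which the arm holds its last target. There are 200 camera calls.

TASK

Lock the tube block that has the red-capped pin: pick up the mallet by its handle and strike the red cap with its lower (black) face until the pin is fully home. Then stand the mallet back on its black face on the green pad and let go of it. The block with the blue-capped pin is still to be loaded, so leave its pin up, and do not touch the red pin with the gripper itself.

Things in the scene. Friction and masses are not known exactly. Their poses are not given: they have to be found in the camera images.
- mallet_grip (a point): Centre of the mallet's level wooden handle (20 mm wide, 24 mm high), 65 mm from the head's axis: grip here. The head is an upright cylinder, 44 mm diameter, 76 mm tall. +x runs along the handle to the head, z up: head's axis at x = +65 mm, black striking face 38 mm below this point, yellow top 38 mm above; the handle ends at x = -101 mm.
- red_cap (a point): Centre of the top of the red pin's cap (26 mm diameter, 8 mm thick), 64 mm above the worktop. The pin slides straight down 14 mm to home, cap top at 50 mm, against a spring; a spring ring grips it: 5 to 7 N moves it and it stays where left. +x level, from pin to the block's centre (32 mm away), z up.
- blue_cap (a point): The same point on the blue-capped pin of the other block, alike except for the colour. It stands at 64 mm and must be left up.
- pad: Green pad, 140 x 140 x 4 mm, fixed flat on the worktop. Origin at the centre of its underside; x and y along its edges, z up. The mallet stands on it at the start.
- mallet: The whole mallet, about 0.4 kg, standing on its head on the pad at the start: black rubber face below, steel waist, yellow face on top, pale handle. Origin at the centre of the black face; z up through the head, the handle runs along -x. Centre of mass about 10 mm from the head's axis.
- red_pin: Red-capped upright locking pin; origin at the centre of the cap's underside, z up. It stands in a steel bush at the front of a fixed block: base plate 116 x 96 x 10 mm, and behind the pin an aluminium part with six wells, its top 38 mm above the worktop.

How it is judged:
By the outcome, as a careful person would: the job done as asked, in the order asked, and still so for the second after the job is handed in, with the robot touching nothing.
It also fails if it takes over 45 s, if anything falls off the work surface, if the arm or the gripper's body presses on something with over 40 N, if the wrist force passes 120 N, or if a joint passes its speed limit or range.

## Working session

There is one attempt and no reset: what is moved stays moved. The work goes in short steps, Python scripts to look and compute and a tool call to move; the robot and the scene stay as the last step left them, time stands still between calls to the robot, and variables do not carry over. Pictures are saved under pics/ and viewed, at most 10 in all, crops included, and the job is handed in when it is done.

Besides the shell and the picture viewer there is one more tool, called after ">>>" by a JSON object that holds its "fn" and its "kwargs", one argument or row to a line. send_rows: Moves the arm, as the interface text tells. Its arguments: {"type":"object","properties":{"moves":{"type":"array"},"squeeze":{"type":"number"}},"required":["moves"]}

```bash
mkdir -p pics; cat > h.py <<'E'
import numpy as np, cv2
from workcell import bot
def px2z(c,px,z):
    u=cv2.undistortPoints(np.array([[px]],float),c["camera_matrix"],np.array(c["D"],float))[0,0]
    R=np.array(c["R"]);t=np.array(c["t"]).ravel()
    d=R.T@np.array([u[0],u[1],1]);o=-R.T@t
    return o+d*(z-o[2])/d[2]
def proj(c,X):
    r,_=cv2.Rodrigues(np.array(c["R"]));return cv2.projectPoints(np.array(X,float).reshape(-1,3),r,np.array(c["t"],float),c["camera_matrix"],np.array(c["D"],float))[0][:,0]
def tri(cs,pxs):
    A=[];b=[]
    for c,p in zip(cs,pxs):
        u=cv2.undistortPoints(np.array([[p]],float),c["camera_matrix"],np.array(c["D"],float))[0,0]
        R=np.array(c["R"]);t=np.array(c["t"]).ravel()
        for k in (0,1):
            A.append(R[k]-u[k]*R[2]);b.append(u[k]*t[2]-t[k])
    return np.linalg.lstsq(np.array(A),np.array(b),rcond=None)[0]
E
python3 - <<'E'
from h import *
np.set_printoptions(precision=4,suppress=True)
Z=dict(mallet_grip=.042,red_cap=.064,blue_cap=.064,pad=0,mallet=.004,red_pin=.056)
cs={}
for n in("scene","top"):
    c=cs[n]=bot.camera(n);cv2.imwrite(f"pics/{n}0.png",c["color"][:,:,::-1])
L={}
for q,z in Z.items():
    for n in cs:
        for d in bot.landmark_of(n,q)[:2]:
            L.setdefault((n,q),d["pixel"]);print(n,q,round(d["p"],2),np.array(d["pixel"]),px2z(cs[n],d["pixel"],z))
    if all((n,q) in L for n in cs): print("  tri",tri(list(cs.values()),[L[n,q] for n in cs]))
print(bot.get_obs())
E
```

```text
scene mallet_grip 0.59 [377.3 156. ] [ 0.4747 -0.3243  0.042 ]
top mallet_grip 0.59 [426.3 214.8] [ 0.4728 -0.3271  0.042 ]
  tri [ 0.4742 -0.3271  0.0404]
scene red_cap 0.55 [286.3 264.1] [0.4963 0.1875 0.064 ]
top red_cap 0.59 [226.9 202.1] [0.4911 0.1742 0.064 ]
  tri [0.4967 0.1777 0.0542]
scene blue_cap 0.6 [309.7 200.5] [ 0.547  -0.0327  0.064 ]
top blue_cap 0.74 [426.1 194.8] [ 0.5209 -0.3218  0.064 ]
top blue_cap 0.5 [307.6 183.7] [ 0.5418 -0.0247  0.064 ]
  tri [ 0.6214 -0.3448 -0.1726]
scene pad 0.63 [360.7 159.4] [ 0.5343 -0.3516  0.    ]
top pad 0.79 [425.8 193.7] [ 0.5327 -0.3355  0.    ]
  tri [ 0.5294 -0.3333  0.0121]
scene mallet 0.78 [358.3 157.4] [ 0.5426 -0.3532  0.004 ]
top mallet 0.82 [430.9 193.3] [ 0.5335 -0.3483  0.004 ]
  tri [ 0.5362 -0.3461  0.0093]
scene red_pin 0.62 [290.7 263.7] [0.4925 0.1755 0.056 ]
top red_pin 0.45 [227.8 200.3] [0.4966 0.1735 0.056 ]
top red_pin 0.35 [431.9 193.2] [ 0.5265 -0.3386  0.056 ]
  tri [0.4955 0.1734 0.0534]
{'time': 0.7, 'q': array([-63.6535,   4.9783,  10.0785,  95.1007,   0.0007,  90.0019]), 'qd': array([-0.044 ,  0.012 ,  0.005 , -0.0147, -0.0084, -0.0305]), 'joint_efforts': array([ -0.002 , -51.996 ,  46.4788,   0.001 ,  -0.0002,  -0.    ]), 'ee_pos': array([ 0.2441, -0.4929,  0.2313]), 'tcp_rot': array([-179.9994,   -0.0007,   26.3446]), 'wrist_force': array([0.3413, 0.5714, 0.3975]), 'torque': array([-0.0117,  0.0669,  0.0355]), 'grasp_force': 0.0, 'opening': 0.08551934328999537}
```

View pics/scene0.png

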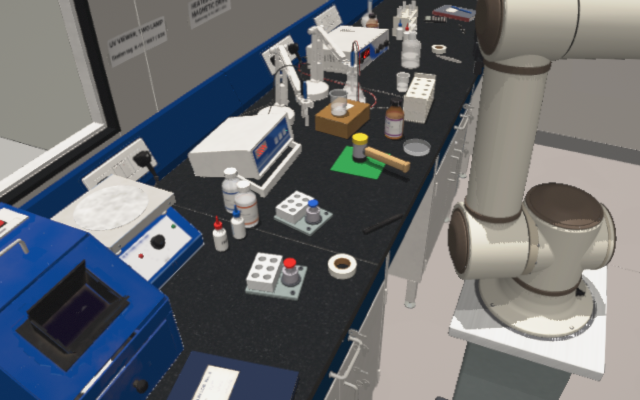

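View pics/top0.png

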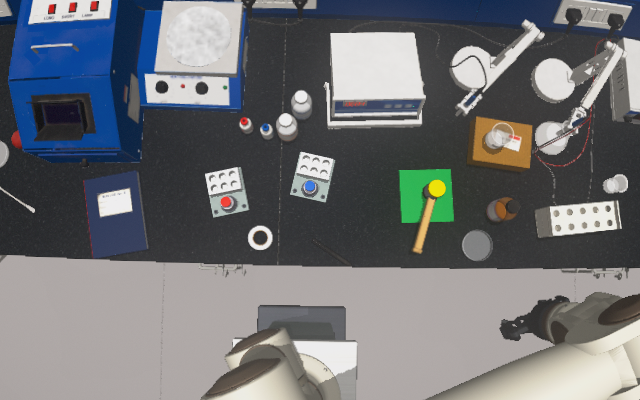

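The scene view shows the mallet on the green pad (yellow top at about 360,140, handle toward 408,165), the red cap at (290,265) and the blue cap at (313,205). The top view shows the yellow top at (437,188), handle end (418,250), red cap (227,202) and blue cap (310,187). I'll refine these by colour.

```bash
cat >> h.py <<'E'
def blob(c,lo,hi,box):
    h=cv2.cvtColor(c["color"],cv2.COLOR_RGB2HSV);m=cv2.inRange(h,np.array(lo),np.array(hi))
    k=np.zeros_like(m);k[box[1]:box[3],box[0]:box[2]]=1;m=m*k
    n,l,s,ce=cv2.connectedComponentsWithStats(m)
    i=1+np.argmax(s[1:,4]);return ce[i],s[i],(l==i)
E
python3 - <<'E'
from h import *
np.set_printoptions(precision=4,suppress=True)
T=bot.camera("top");S=bot.camera("scene")
def show(n,c,lo,hi,box,z):
    p,s,m=blob(c,lo,hi,box);print(n,p,s,px2z(c,p,z));return p,m
show("yel top",T,(24,150,120),(34,255,255),(415,170,460,210),.08)
show("yel scene",S,(24,150,120),(34,255,255),(340,125,380,160),.08)
show("red top",T,(0,150,90),(8,255,255),(212,190,245,215),.064)
show("red scene",S,(0,150,90),(8,255,255),(275,250,305,290),.062)
show("blue top",T,(105,150,90),(125,255,255),(295,175,325,200),.064)
p,m=show("handle top",T,(10,60,100),(23,255,255),(405,195,445,260),.054)
ys,xs=np.nonzero(m);P=np.array([px2z(T,(x,y),.052)[:2] for x,y in zip(xs,ys)])
d=np.linalg.svd(P-P.mean(0),full_matrices=False)[2][0];d*=np.sign(d[0]);t=(P-P.mean(0))@d
print("handle dir",d,np.degrees(np.arctan2(d[1],d[0])),"ends",P.mean(0)+d*t.min(),P.mean(0)+d*t.max())
p,m=show("pad",T,(50,120,50),(75,255,255),(380,150,470,240),.004)
ys,xs=np.nonzero(m);r=cv2.minAreaRect(np.array([px2z(T,(x,y),.004)[:2] for x,y in zip(xs,ys)],np.float32)*1000);print(r)
# block top (white) for red, orientation
for n,b in(("R",(195,160,255,225)),("B",(285,145,345,210))):
    p,m=show("block"+n,T,(0,0,170),(179,40,255),b,.038)
    ys,xs=np.nonzero(m);print(cv2.minAreaRect(np.array([px2z(T,(x,y),.038)[:2] for x,y in zip(xs,ys)],np.float32)*1000))
for n,c in(("T",T),("S",S)):
    print(n,"cam pos",-np.array(c["R"]).T@np.array(c["t"]).ravel())
g=cv2.resize(T["color"][150:270,190:470],None,fx=2.8,fy=2.8,interpolation=cv2.INTER_CUBIC);cv2.imwrite("pics/crop1.png",g[:,:,::-1])
E
```

```text
yel top [436.3556 187.8996] [428 180  18  17 239] [ 0.5366 -0.3442  0.08  ]
yel scene [359.6533 138.1533] [352 133  16  12 150] [ 0.5342 -0.337   0.08  ]
red top [225.1892 201.3649] [221 197  10  10  74] [0.4929 0.1785 0.064 ]
red scene [289.3238 262.2476] [283 258  13  10 105] [0.4941 0.1782 0.062 ]
blue top [309.4533 185.5067] [305 181  10  10  75] [ 0.5373 -0.0294  0.064 ]
handle top [423.5355 226.0151] [413 197  23  57 465] [ 0.4432 -0.3172  0.054 ]
handle dir [ 0.965  -0.2624] -15.211921652756578 ends [ 0.3774 -0.2998] [ 0.5157 -0.3374]
pad [424.2234 195.0027] [ 399  169   55   54 2220] [ 0.5286 -0.3304  0.004 ]
((528.303955078125, -334.9339599609375), (140.1358642578125, 141.67811584472656), 2.66907000541687)
blockR [223.0444 180.9144] [205 167  36  28 631] [0.5481 0.1912 0.038 ]
((548.5971069335938, 191.9782257080078), (56.22129821777344, 85.26400756835938), 13.195878982543945)
blockB [312.5781 174.227 ] [ 290  152   45   50 1088] [ 0.5705 -0.0364  0.038 ]
((565.2088623046875, -35.837677001953125), (91.59417724609375, 113.38656616210938), 78.44104766845703)
T cam pos [ 0.3511 -0.0442  1.287 ]
S cam pos [0.0943 0.8616 0.8139]
```

View pics/crop1.png

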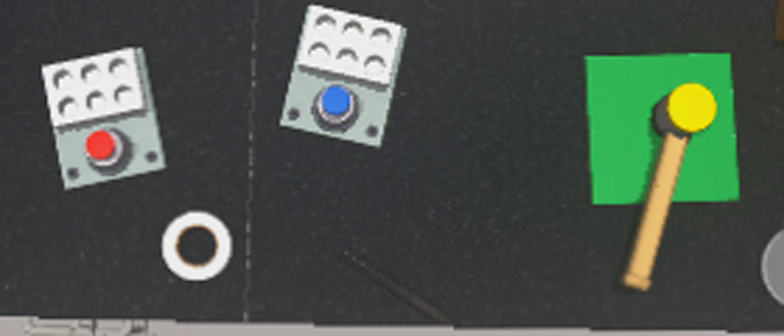

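The crop confirms the layout. The mallet's handle yaw is about -15°, with the head axis at about (0.537, -0.344) and the grip point at about (0.474, -0.327). The handle end gives the same answer. The red cap is at about (0.493, 0.178). Next I move above the grip.

>>> {"fn": "send_rows", "kwargs": {
  "moves": [0.92,0.66,-0.2,0,0,-0.6,-1,0.92,0.66,-0.2,0,0,-0.6,-1,0.92,0.66,-0.2,0,0,-0.6,-1,0.92,0.66,-0.2,0,0,-0.6,-1,0.92,0.66,-0.2,0,0,-0.6,-1,0.92,0.66,-0.2,0,0,-0.6,-1,0.92,0.66,-0.2,0,0,-0.6,-1,0.92,0.66,-0.2,0,0,-0.6,-1],
  "squeeze": 110
}}

```text
time: 1.8
ee_pos: [0.4288, -0.3603, 0.1911]
tcp_rot: [180.0, -0.0, -15.1]
wrist_force: [0.3, 0.4, -0.5]
opening: 0.0855
grasp_force: 0.0
```

>>> {"fn": "send_rows", "kwargs": {
  "moves": [0.92,0.66,-0.8,0,0,0,-1,0.92,0.66,-0.8,0,0,0,-1,0,0,-0.6,0,0,0,-1,0,0,0,0,0,0,-1]
}}

```text
time: 2.3
ee_pos: [0.4733, -0.3277, 0.1351]
tcp_rot: [-180.0, 0.1, -14.9]
wrist_force: [0.1, -1.2, -0.1]
opening: 0.0853
grasp_force: 0.0
```

```bash
python3 - <<'E'
from h import *
np.set_printoptions(precision=4,suppress=True)
o=bot.get_obs();print(o["time"],o["ee_pos"],o["tcp_rot"],o["q"])
S=bot.camera("scene");T=bot.camera("top")
a=np.radians(-15.2);d=np.array([np.cos(a),np.sin(a),0]);h=np.array([.537,-.344,.08])
im=S["color"].copy()
for X in [h,h+[0,0,-.076],h-d*.166-[0,0,.026],h-d*.065-[0,0,.026]]:
    u=proj(S,X)[0];cv2.circle(im,tuple(int(v) for v in np.round(u)),1,(255,0,255),-1)
a=cv2.resize(im[90:210,300:440],None,fx=4,fy=4);cv2.imwrite("pics/s1.png",a[:,:,::-1])
E
```

```text
2.3 [ 0.4733 -0.3277  0.1351] [-179.9662    0.1245  -14.897 ] [-34.6941   7.7535   2.4678  84.8428  -0.0103 160.2029]
```

View pics/s1.png

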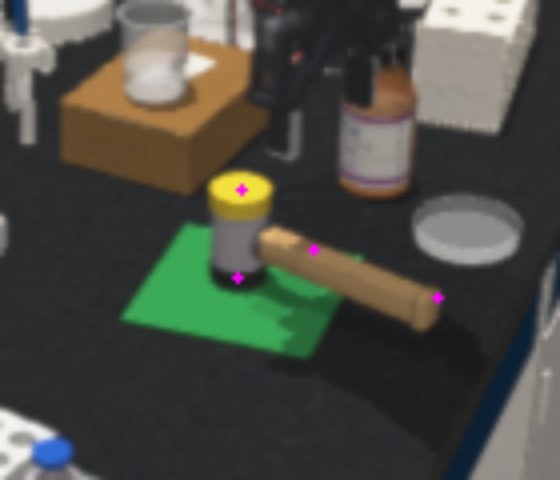

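The crop shows the modelled points landing on the mallet: top centre at (240,188) and handle top at (313,250). I'll descend and grip.

>>> {"fn": "send_rows", "kwargs": {
  "moves": [0,0,-0.95,0,0,0,-1,0,0,-0.95,0,0,0,-1,0,0,-0.95,0,0,0,-1,0,0,-0.95,0,0,0,-1,0,0,-0.7,0,0,0,-1,0,0,0,0,0,0,-1]
}}

```text
time: 3.15
ee_pos: [0.4734, -0.3279, 0.0232]
tcp_rot: [-180.0, 0.1, -14.9]
wrist_force: [0.8, -0.1, 0.8]
opening: 0.0855
grasp_force: 0.0
```

>>> {"fn": "send_rows", "kwargs": {
  "moves": [0,0,0,0,0,0,0,0,0,0,0,0,0,0.3,0,0,0,0,0,0,0.6,0,0,0,0,0,0,1,0,0,0,0,0,0,1,0,0,0,0,0,0,1,0,0,0,0,0,0,1,0,0,0,0,0,0,1],
  "squeeze": 110
}}

```text
time: 4.15
ee_pos: [0.4743, -0.3281, 0.0243]
tcp_rot: [180.0, -0.0, -14.9]
wrist_force: [-2.1, -0.5, 5.2]
opening: 0.0184
grasp_force: 107.1
```

>>> {"fn": "send_rows", "kwargs": {
  "moves": [0,0,0.4,0,0,0,1,0,0,0.8,0,0,0,1,0,0,1,0,0,0,1,0,0,1,0,0,0,1,0,0,0.6,0,0,0,1,0,0,0,0,0,0,1,0,0,0,0,0,0,1]
}}

```text
time: 5.03
ee_pos: [0.4737, -0.3276, 0.1175]
tcp_rot: [-180.0, 0.1, -14.9]
wrist_force: [0.1, 0.9, -5.5]
opening: 0.0183
grasp_force: 107.4
```

```bash
python3 - <<'E'
from h import *
np.set_printoptions(precision=4,suppress=True)
o=bot.get_obs();print(o["time"],o["ee_pos"],o["tcp_rot"],o["wrist_force"],o["torque"])
S=bot.camera("scene");T=bot.camera("top")
a,_,_=blob(T,(24,150,120),(34,255,255),(380,130,480,260));b,_,_=blob(S,(24,150,120),(34,255,255),(320,80,420,170))
z=.080+o["ee_pos"][2]-.0235
print(a,b,px2z(T,a,z),px2z(S,b,z),tri([T,S],[a,b]))
v=cv2.resize(S["color"][60:180,290:450],None,fx=4,fy=4);cv2.imwrite("pics/s2.png",v[:,:,::-1])
E
```

```text
5.025 [ 0.4737 -0.3276  0.1175] [-179.9648    0.0964  -14.9051] [ 0.1448  0.9145 -5.5291] [0.0631 0.1788 0.0044]
[444.1278 179.7722] [358.8378 109.5495] [ 0.5415 -0.3393  0.174 ] [ 0.5359 -0.3286  0.174 ] [ 0.5417 -0.3414  0.1671]
```

View pics/s2.png

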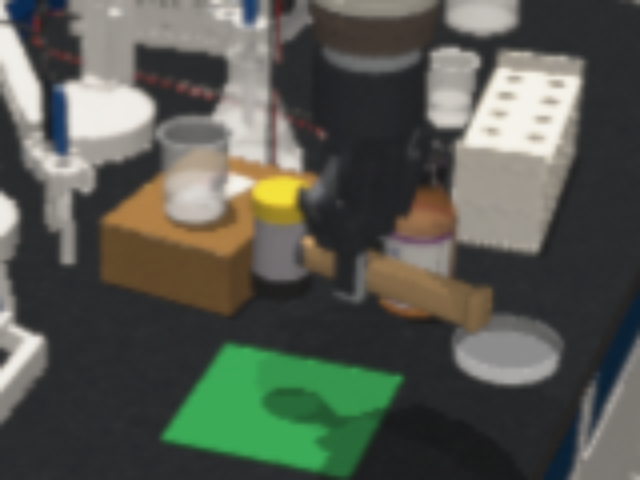

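The mallet is lifted level, with its head at (280,235) in the crop and the pad empty below it. I'll carry it over to the red pin, turning the yaw to 35° along the way.

>>> {"fn": "send_rows", "kwargs": {
  "moves": [-0.06,0.3,0.2,0,0,0.26,1,-0.06,0.6,0.2,0,0,0.26,1,-0.06,0.95,0.2,0,0,0.26,1,-0.06,0.95,0.2,0,0,0.26,1,-0.06,0.95,0,0,0,0.26,1,-0.06,0.95,0,0,0,0.26,1,-0.06,0.95,0,0,0,0.26,1,-0.06,0.95,0,0,0,0.26,1]
}}

```text
time: 6.12
ee_pos: [0.4617, -0.1608, 0.1393]
tcp_rot: [180.0, -0.0, 3.2]
wrist_force: [-0.6, -0.2, -3.6]
opening: 0.0183
grasp_force: 107.7
```

>>> {"fn": "send_rows", "kwargs": {
  "moves": [-0.06,0.95,0,0,0,0.26,1,-0.06,0.95,0,0,0,0.26,1,-0.06,0.95,0,0,0,0.26,1,-0.06,0.95,0,0,0,0.26,1,-0.06,0.95,0,0,0,0.26,1,-0.06,0.95,0,0,0,0.26,1,-0.06,0.95,0,0,0,0.26,1,-0.06,0.95,0,0,0,0.26,1]
}}

```text
time: 7.12
ee_pos: [0.4492, 0.029, 0.1393]
tcp_rot: [180.0, -0.0, 21.1]
wrist_force: [0.2, 0.1, -3.7]
opening: 0.0181
grasp_force: 107.7
```

>>> {"fn": "send_rows", "kwargs": {
  "moves": [-0.06,0.95,0,0,0,0.26,1,-0.06,0.95,0,0,0,0.26,1,-0.06,0.95,0,0,0,0.26,1,-0.06,0.8,0,0,0,0.3,1,-0.06,0.4,0,0,0,0.27,1,-0.06,0.1,0,0,0,0.26,1,0,0,0,0,0,0,1,0,0,0,0,0,0,1]
}}

```text
time: 8.12
ee_pos: [0.4411, 0.1304, 0.1388]
tcp_rot: [180.0, -0.0, 34.6]
wrist_force: [-0.2, -0.5, -5.3]
opening: 0.0184
grasp_force: 107.6
```

```bash
python3 - <<'E'
from h import *
np.set_printoptions(precision=4,suppress=True)
o=bot.get_obs();print(o["time"],o["ee_pos"],o["tcp_rot"],o["q"],o["wrist_force"])
S=bot.camera("scene");T=bot.camera("top")
a,_,_=blob(T,(24,150,120),(34,255,255),(180,150,270,250));b,_,_=blob(S,(24,150,120),(34,255,255),(240,180,340,280))
z=.080+o["ee_pos"][2]-.0235
print(a,b,px2z(T,a,z),px2z(S,b,z),tri([T,S],[a,b]))
y=np.radians(o["tcp_rot"][2]);print("head pred",o["ee_pos"][:2]+.0653*np.array([np.cos(y),np.sin(y)]))
v=cv2.resize(S["color"][180:320,220:380],None,fx=4,fy=4);cv2.imwrite("pics/s3.png",v[:,:,::-1])
E
```

```text
8.125 [0.4411 0.1304 0.1388] [179.9903  -0.0025  34.6192] [ 16.4747  -8.22   -13.0427  85.1719  -0.0085 161.8554] [-0.2093 -0.5234 -5.2685]Traceback (most recent call last):
  File "<stdin>", line 5, in <module>
  File "h.py", line 22, in blob
    i=1+np.argmax(s[1:,4]);return ce[i],s[i],(l==i)
        ~~~~~~~~~^^^^^^^^^
    return _wrapfunc(a, 'argmax', axis=axis, out=out, **kwds)
    return bound(*args, **kwds)
ValueError: attempt to get argmax of an empty sequence
```

The arm probably blocks the top camera here, so I'll correct by 10 mm in y and check with the scene camera.

>>> {"fn": "send_rows", "kwargs": {
  "moves": [-0.05,0.4,-0.7,0,0,0,1,0,0,-0.7,0,0,0,1,0,0,0,0,0,0,1,0,0,0,0,0,0,1]
}}

```text
time: 8.72
ee_pos: [0.4398, 0.1408, 0.1037]
tcp_rot: [-180.0, 0.0, 34.7]
wrist_force: [0.1, -0.4, -4.8]
opening: 0.0185
grasp_force: 107.6
```

```bash
python3 - <<'E'
from h import *
np.set_printoptions(precision=4,suppress=True)
o=bot.get_obs();print(o["time"],o["ee_pos"],o["tcp_rot"],o["wrist_force"])
S=bot.camera("scene")
z=.080+o["ee_pos"][2]-.0237
y=np.radians(o["tcp_rot"][2]);H=o["ee_pos"][:2]+.0653*np.array([np.cos(y),np.sin(y)]);print("head pred",H)
try:
    b,s,_=blob(S,(22,120,80),(36,255,255),(220,150,380,300));print(b,s,px2z(S,b,z))
except Exception as e: print(e)
im=S["color"].copy()
for X in [[*H,z],[*H,z-.076],[.4932,.178,.064]]:
    u=proj(S,X)[0];print(u);cv2.circle(im,tuple(int(v) for v in np.round(u)),1,(255,0,255),-1)
v=cv2.resize(im[180:320,220:380],None,fx=4,fy=4);cv2.imwrite("pics/s4.png",v[:,:,::-1])
E
```

```text
8.725 [0.4398 0.1408 0.1037] [-179.998     0.0148   34.6819] [ 0.1259 -0.4194 -4.7611]
head pred [0.4935 0.178 ]
[286.2182 229.9392] [275 221  23  19 362] [0.4899 0.1879 0.16  ]
[286.935  226.5508]
[289.0433 254.5975]
[289.6776 261.6209]
```

View pics/s4.png

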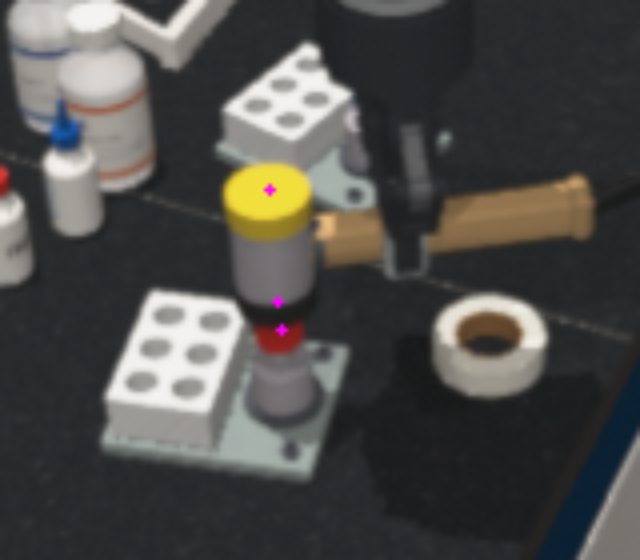

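The head's black face (278,302) sits directly over the red cap (282,330), and the blue block is clear. Time to strike.

>>> {"fn": "send_rows", "kwargs": {
  "moves": [0,0,-0.4,0,0,0,1,0,0,-0.6,0,0,0,1,0,0,-0.35,0,0,0,1,0,0,0,0,0,0,1]
}}

```text
time: 9.28
ee_pos: [0.4404, 0.141, 0.0703]
tcp_rot: [180.0, -0.1, 34.7]
wrist_force: [1.3, 0.0, 0.1]
opening: 0.0183
grasp_force: 108.6
```

>>> {"fn": "send_rows", "kwargs": {
  "moves": [0,0,-0.08,0,0,0,1,0,0,0,0,0,0,1]
}}

```text
time: 9.52
ee_pos: [0.4402, 0.1408, 0.0697]
tcp_rot: [180.0, -0.1, 34.7]
wrist_force: [-6.4, -3.2, 15.2]
opening: 0.0189
grasp_force: 110.9
```

>>> {"fn": "send_rows", "kwargs": {
  "moves": [0,0,-0.08,0,0,0,1,0,0,0,0,0,0,1]
}}

```text
time: 9.78
ee_pos: [0.4401, 0.1404, 0.0683]
tcp_rot: [179.9, -0.1, 34.6]
wrist_force: [-9.1, -7.7, 22.7]
opening: 0.0187
grasp_force: 112.0
```

Resistance has risen to about 28 N, well above the pin's 7 N. I'll lift off and check both the cap height and the mallet's tilt.

>>> {"fn": "send_rows", "kwargs": {
  "moves": [0,0,0.5,0,0,0,1,0,0,0.9,0,0,0,1,0,0,0.9,0,0,0,1,0,0,0.5,0,0,0,1,0,0,0,0,0,0,1,0,0,0,0,0,0,1]
}}

```text
time: 10.52
ee_pos: [0.4394, 0.1407, 0.135]
tcp_rot: [-180.0, 0.1, 34.7]
wrist_force: [-0.5, -0.1, -5.3]
opening: 0.0184
grasp_force: 108.1
```

```bash
python3 - <<'E'
from h import *
np.set_printoptions(precision=4,suppress=True)
o=bot.get_obs();print(o["time"],o["ee_pos"],o["tcp_rot"],o["wrist_force"])
S=bot.camera("scene")
z=.080+o["ee_pos"][2]-.0237
y=np.radians(o["tcp_rot"][2]);H=o["ee_pos"][:2]+.0653*np.array([np.cos(y),np.sin(y)])
b,s,_=blob(S,(0,150,90),(8,255,255),(275,250,305,290));print("red",b,s,"before [289.32 262.25] 13x10")
print(proj(S,[[.4932,.178,.064],[.4932,.178,.05]]))
b,s,_=blob(S,(105,150,90),(125,255,255),(300,190,325,225));print("blue",b,s)
im=S["color"].copy()
for X in [[*H,z],[*H,z-.076],[.4932,.178,.05]]:
    u=proj(S,X)[0];cv2.circle(im,tuple(int(v) for v in np.round(u)),0,(255,0,255),-1)
v=cv2.resize(im[160:310,220:380],None,fx=4,fy=4);cv2.imwrite("pics/s5.png",v[:,:,::-1])
E
```

```text
10.525 [0.4394 0.1407 0.135 ] [-179.9728    0.0868   34.6835] [-0.4573 -0.0606 -5.3029]
red [289.7093 267.4302] [285 263  11  10  86] before [289.32 262.25] 13x10
[[289.6776 261.6209]
 [290.04   266.41  ]]
blue [309.375 203.375] [309 201   2   5   8]
```

View pics/s5.png

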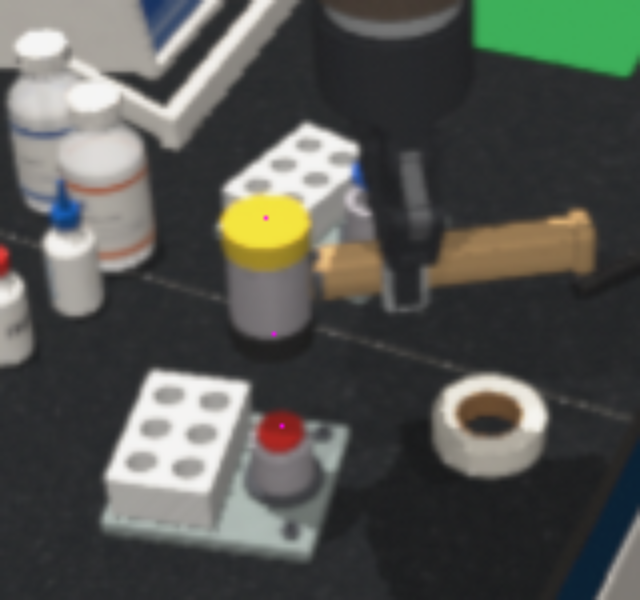

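The red cap dropped by 5.2 px, to where a 50 mm top projects ((281,428) in the crop), and it sits on its bush. The mallet is still level. I'll carry it back to the pad.

>>> {"fn": "send_rows", "kwargs": {
  "moves": [0.055,-0.3,0.1,0,0,-0.26,1,0.055,-0.6,0.1,0,0,-0.26,1,0.055,-0.95,0,0,0,-0.26,1,0.055,-0.95,0,0,0,-0.26,1,0.055,-0.95,0,0,0,-0.26,1,0.055,-0.95,0,0,0,-0.26,1,0.055,-0.95,0,0,0,-0.26,1,0.055,-0.95,0,0,0,-0.26,1]
}}

```text
time: 11.58
ee_pos: [0.4506, -0.0259, 0.1412]
tcp_rot: [180.0, -0.0, 16.6]
wrist_force: [0.2, 0.4, -4.5]
opening: 0.0184
grasp_force: 108.1
```

>>> {"fn": "send_rows", "kwargs": {
  "moves": [0.055,-0.95,0,0,0,-0.26,1,0.055,-0.95,0,0,0,-0.26,1,0.055,-0.95,0,0,0,-0.26,1,0.055,-0.95,0,0,0,-0.26,1,0.055,-0.95,0,0,0,-0.26,1,0.055,-0.95,0,0,0,-0.26,1,0.055,-0.95,0,0,0,-0.26,1,0.055,-0.95,0,0,0,-0.26,1]
}}

```text
time: 12.58
ee_pos: [0.4612, -0.2159, 0.1411]
tcp_rot: [180.0, 0.0, -1.3]
wrist_force: [-0.6, 0.3, -4.0]
opening: 0.0186
grasp_force: 108.1
```

>>> {"fn": "send_rows", "kwargs": {
  "moves": [0.055,-0.95,0,0,0,-0.26,1,0.055,-0.95,0,0,0,-0.26,1,0.055,-0.95,0,0,0,-0.26,1,0.055,-0.8,0,0,0,-0.27,1,0.055,-0.5,0,0,0,-0.28,1,0.055,-0.2,0,0,0,-0.28,1,0,0,0,0,0,0,1,0,0,0,0,0,0,1]
}}

```text
time: 13.58
ee_pos: [0.4702, -0.3223, 0.1411]
tcp_rot: [-180.0, 0.0, -14.8]
wrist_force: [0.3, -0.5, -4.6]
opening: 0.0181
grasp_force: 108.1
```

>>> {"fn": "send_rows", "kwargs": {
  "moves": [0,0,-0.9,0,0,0,1,0,0,-0.9,0,0,0,1,0,0,-0.9,0,0,0,1,0,0,-0.9,0,0,0,1,0,0,-0.6,0,0,0,1,0,0,-0.3,0,0,0,1,0,0,-0.08,0,0,0,1,0,0,0,0,0,0,1]
}}

```text
time: 14.58
ee_pos: [0.4704, -0.3231, 0.0272]
tcp_rot: [180.0, -0.0, -14.9]
wrist_force: [0.1, -0.6, -4.6]
opening: 0.0183
grasp_force: 108.2
```

>>> {"fn": "send_rows", "kwargs": {
  "moves": [0,0,-0.06,0,0,0,1,0,0,0,0,0,0,1]
}}

```text
time: 14.82
ee_pos: [0.4702, -0.323, 0.0253]
tcp_rot: [180.0, -0.0, -14.9]
wrist_force: [-0.2, 0.0, -3.9]
opening: 0.0182
grasp_force: 108.2
```

>>> {"fn": "send_rows", "kwargs": {
  "moves": [0,0,-0.05,0,0,0,1,0,0,0,0,0,0,1]
}}

```text
time: 15.08
ee_pos: [0.4701, -0.3229, 0.0237]
tcp_rot: [-180.0, 0.0, -14.9]
wrist_force: [1.1, -0.0, -4.2]
opening: 0.0183
grasp_force: 108.2
```

>>> {"fn": "send_rows", "kwargs": {
  "moves": [0,0,-0.03,0,0,0,1,0,0,0,0,0,0,1]
}}

```text
time: 15.32
ee_pos: [0.47, -0.3229, 0.0235]
tcp_rot: [180.0, -0.0, -14.9]
wrist_force: [-2.9, 1.1, 1.7]
opening: 0.0185
grasp_force: 108.9
```

It has touched down. I'll press very slightly, then release gently.

>>> {"fn": "send_rows", "kwargs": {
  "moves": [0,0,-0.02,0,0,0,1,0,0,0,0,0,0,0.5,0,0,0,0,0,0,0.3,0,0,0,0,0,0,0,0,0,0,0,0,0,-0.5,0,0,0,0,0,0,-1,0,0,0,0,0,0,-1,0,0,0,0,0,0,-1],
  "squeeze": 20
}}

```text
time: 16.32
ee_pos: [0.4701, -0.3229, 0.0225]
tcp_rot: [-180.0, -0.0, -14.9]
wrist_force: [-0.2, 0.1, 0.9]
opening: 0.0854
grasp_force: 0.0
```

>>> {"fn": "send_rows", "kwargs": {
  "moves": [0,0,0.3,0,0,0,-1,0,0,0.6,0,0,0,-1,0,0,0.9,0,0,0,-1,0,0,0.9,0,0,0,-1,0,0,0.9,0,0,0,-1,0,0,0.9,0,0,0,-1,-0.5,-0.5,0.9,0,0,0,-1,-0.5,-0.5,0.5,0,0,0,-1]
}}

```text
time: 17.32
ee_pos: [0.4451, -0.3485, 0.1724]
tcp_rot: [179.9, -0.1, -14.9]
wrist_force: [-0.2, -0.2, -0.6]
opening: 0.0854
grasp_force: 0.0
```

>>> {"fn": "send_rows", "kwargs": {
  "moves": [-0.9,-0.9,0,0,0,0,-1,-0.9,-0.9,0,0,0,0,-1,-0.9,-0.9,0,0,0,0,-1,-0.9,-0.5,0,0,0,0,-1,0,0,0,0,0,0,-1]
}}

```text
time: 17.95
ee_pos: [0.3535, -0.4288, 0.1704]
tcp_rot: [180.0, -0.0, -15.1]
wrist_force: [0.8, -0.7, -0.4]
opening: 0.0858
grasp_force: 0.0
```

```bash
python3 - <<'E'
from h import *
np.set_printoptions(precision=4,suppress=True)
o=bot.get_obs();print(o["time"],o["ee_pos"],o["wrist_force"])
S=bot.camera("scene");T=bot.camera("top")
def show(n,c,lo,hi,box,z):
    p,s,m=blob(c,lo,hi,box);print(n,p,s,px2z(c,p,z))
show("yel top",T,(24,150,120),(34,255,255),(380,150,470,230),.08)
show("red top",T,(0,150,90),(8,255,255),(212,190,245,215),.05)
show("red scene",S,(0,150,90),(8,255,255),(275,250,305,290),.05)
show("blue top",T,(105,150,90),(125,255,255),(295,175,325,200),.064)
g=np.vstack([cv2.resize(T["color"][150:260,200:480],(700,275)),cv2.resize(S["color"][120:280,250:440],(380,320))[:, :].repeat(1,1) if 0 else np.pad(cv2.resize(S["color"][120:290,250:430],(339,320)),((0,0),(0,361),(0,0)))])
cv2.imwrite("pics/f.png",g[:,:,::-1])
E
```

```text
17.95 [ 0.3535 -0.4288  0.1704] [ 0.8097 -0.7405 -0.3957]
yel top [433.8771 189.1229] [426 181  17  17 236] [ 0.5334 -0.3379  0.08  ]
red top [226. 202.] [222 198   9   9  69] [0.4929 0.179  0.05  ]
red scene [289.7802 266.7143] [285 262  11  11  91] [0.4933 0.179  0.05  ]
blue top [309.5132 185.5263] [305 181  10  10  76] [ 0.5373 -0.0296  0.064 ]
```

View pics/f.png

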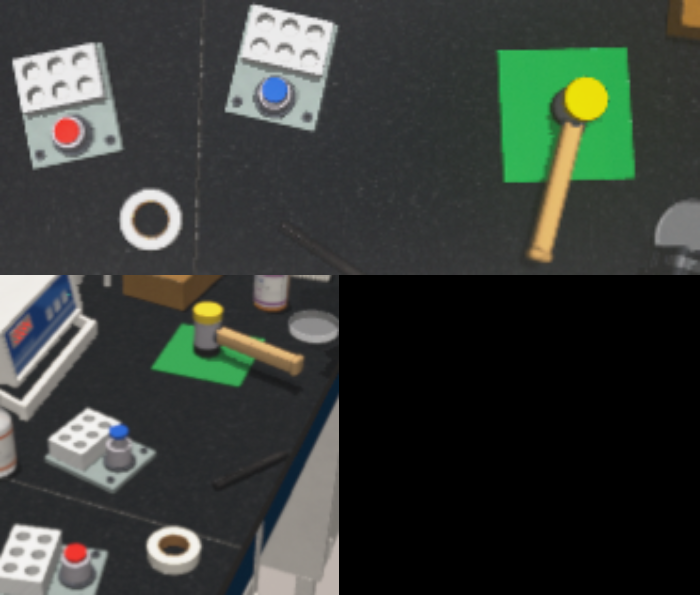

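The mallet stands upright and free on the pad (top at 586,99). The red cap triangulates at 50 mm in both cameras, and the blue cap is unchanged. I'm handing the job in.

```bash
python3 -c "
from workcell import bot
print(bot.job_done())"
```

```text
the job is handed in; nothing more can be done
None
```

The job is handed in: the red pin is driven home, the blue pin is still up, and the mallet stands free on its black face on the green pad, with the arm clear at about 18 s; no verdict came back.

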